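Put the inspection flashlight back in the touch-catch cabinet on the welding bench

TASK

Put the yellow flashlight back in its clips in the red bench cabinet. The grey flap has no handle: press it in near its top edge until the touch catch lets go and pops it ajar, then swing it all the way down. Press the flashlight into the pair of spring clips on the flap's inside until both have snapped round the barrel, let go, leave the flap down, and don't disturb the other things on the bench.

Things in the scene. Friction and masses are not known exactly. Their poses are not given: they have to be found in the camera images.
- cabinet: Red steel bench cabinet, 240 deep x 300 wide x 238 high, fixed to the bench. Origin: centre of its underside, on the bench. x points from its front (the flap) to its back, y along its width, z up. The flap fills the front between the side walls (7 thick); hinge line 114 mm in front of the origin. The top plate's front edge is set back 12 mm behind the closed flap's inside face.
- flap (a joint): Angle (rad) of the grey handleless drop flap, hinged along its lower edge, opening forwards and down. 0 closed; about 0.3 popped ajar (gap of 45 mm or more between its top edge and the top plate); 1.571 fully down: level, inside face up, on its stop; negative: pressed in, at most -0.06. Its friction hinge holds it at any angle it is left at; about 3 N at the top edge swings it.
- catch (a joint): Travel (m) of the touch catch's sprung plunger, which pushes on the flap's inside at mid-width, 145 mm above the hinge: 0 latched, 0.042 sprung out. It lets go when the closed flap is pressed in about 6 mm near its top edge (about 10 N; hard stop at 10 mm) and then released; pressed less, it stays latched. Sprung out, the 12 mm plunger crosses the gap at mid-width only.
- flap_hinge (a point): Middle of the flap's hinge line, 50 mm above the bench. Turns with the flap: z points from the hinge to the flap's top edge, x out of the flap's inside face (to the cabinet's back when closed, straight up when fully down), y along the hinge. In these axes the flap spans y -139 to 139, x -7 to 7 (thickness), and its top edge is at z = 186.
- flap_push (a point): Centre of the round steel push plate (28 across) on the flap's outside face, at mid-width, 22 mm below the top edge; axes as flap_hinge. Closed, it stands 214 mm above the bench.
- flap_top (a point): Middle of the flap's top edge, on its inside face; axes as flap_hinge.
- clips (a point): Seat: where the flashlight's middle lies when snapped home, between the two clips on the flap's inside, 22 mm off that face, 100 mm from the hinge line (79 mm above the bench when fully down). Axes as flap_hinge: flashlight along y, either way round. Clips at y -42 and +42, each 14 wide, steel fingers 40 tall, lips flared to 35 apart; free space between. 10 to 15 N straight in snaps it home.
- flashlight: Yellow flashlight lying loose on the bench, 170 long, 0.16 kg. Barrel 24 diameter, 126 long between two black hexagonal collars (22 long, 28 across flats) at the ends. Origin: on its axis at mid-length, 14 mm above the bench when lying; x along its axis.
- wire_brush: Small wire brush with wooden handle, 185 x 22 x 21, loose; origin under its middle, x along it.
- magnet_square: Red triangular welding magnet, about 110 x 110 x 18, loose; origin under its middle.
- spray_can: Blue spray can with red cap, 65 diameter x 190, loose, standing; origin under its centre.
- tip_dish: Round steel dish, 100 diameter x 28, loose; origin under its centre.
- angle_offcut: Dark angle-iron offcut, 120 x 40 x 40, loose; origin under its middle.
Things that resemble listed ones, but are neither listed nor needed, are in the scene too. What is meant by the flashlight is not blue, pink or turquoise, and is the larger of those in its own colour.

How it is judged:
By the outcome, as a careful person would: the job done as asked, in the order asked, and still so for the second after the job is handed in, with the robot touching nothing.
It also fails if it takes over 64 s, if anything falls off the work surface, if the arm or the gripper's body presses on something with over 40 N, if the wrist force passes 120 N, or if a joint passes its speed limit or range.

ROBOT

A 6-joint arm with a two-finger parallel gripper is mounted at the origin on the work surface. World frame = base frame: x ahead of the robot, y to its left, z up, the work surface at z = 0. Lengths are in mm, angles in rad, forces in N, time in s.
With the tool pointing down it reaches from about 275 to 825 mm from the base axis. Payload 4.9 kg.
Tool frame: the origin (TCP) lies at the very end of the fingers, on their centre line; the grasp point (between the pads) lies 19 mm behind it; z points along the fingers, y is the line along which they close (so a half turn about z gives the same grasp; the last joint's range is limited). The gripper opens to 85 mm and grips with 20 to 120 N. Pads are 22 mm wide; open, the fingers measure 114 mm over their backs; the gripper's body (76 mm by 85 mm) begins 54 mm behind the grasp point. The pads swing forward as they close: fully open they stand 13 mm farther back than shut.
Start: joints at [-1.253, 0.326, -0.193, 1.052, 0, 1.437], TCP at [240.136, -494.827, 231.281] pointing down, gripper open.
Joint ranges: [-2.65, 2.65], [-0.97, 1.79], [-1.3, 1.35], [-1.93, 2.1], [-1.47, 1.37], [-3.14, 3.14]. Speed limits (rad/s): [2.57, 2.57, 3.14, 3.14, 3.14, 3.14].

INTERFACE

Orientations are given as a rotation vector (axis times angle).
In Python, from plant import env gives the robot as it stands. The module is installed in compiled form; this text tells all that it offers. Calls block until the motion is done:
- env.move_ptp(position, orientation): joint-space move of the TCP to a pose.
- env.move_linear(position, feed=150, rot=None): straight line of the TCP; rot=None keeps the orientation; feed is the mean speed in mm/s.
- env.move_joints(angles): joint-space move.
- env.open() and env.clamp(): open the fingers fully, or close them until they stop; the grip force is fixed at half the most.
- env.wait(seconds).
- env.solve_ik(position, orientation): joint angles nearest the present ones, or None.
- env.sense(): the state.
- env.camera(name): name is "scene" or "top" or "wrist"; returns the picture (420x560x3 uint8, red, green, blue); there is no depth.
- env.camera_model(name): a dict with "K" (3x3 intrinsics, pixels), "dist" ([k1, k2, p1, p2, k3] as OpenCV has them; the pictures are not rectified), "origin" and "rotation" of the camera in the world. Camera axes: x right, y down, z forward; pixel columns grow to the right and rows downward; lengths in mm; the calibration is good to about 2 mm. A picture is of the moment at which its call begins: read the wrist's pose just before it. camera_model takes no time and is no camera call; for the wrist camera it gives the pose at the moment of the call.
A pose or a line that the arm cannot do raises env.IKError and nothing moves.
- env.finish_job(): hands the job in; it is judged then, once.
Trained networks look in the newest picture that a camera, given by its name, has taken for a name from the list of things; names that differ only in an ending like _2 or _b are one class to them, and where a whole thing is asked for, a point or a joint stands for the part that bears it (a point fixed in the world has none). Each returns a list of dicts, best first, with "conf" (0 to 1); they miss things now and then, are a little off and sometimes report something else, mostly with a low value. They report only what shows in the picture. A call takes as long as a camera call. They do not tell look-alikes from the thing itself.
- env.look_for(query, camera): "rect" ([left, top, width, height] in pixels, round what is visible of it).
- env.masks_of(query, camera): "pixels" (420x560 bool, what is visible of it) and "rect" ([left, top, width, height] in pixels, round what is visible of it).
The state is a dict: "clock": time; "qpos": joint angles; "dq": joint speeds; "joint_torque": joint torques, N m; "tool_pos": TCP position; "orientation": TCP orientation; "wrist_force": force on the tool from outside, world axes, zero at the start; "moment": the same for the moment, N m; "width": finger opening in mm; "gripper_force": force on a finger pad.
Only numpy, scipy, OpenCV 4.12 (cv2) and the standard library are available. Lean on these libraries where they do the work, as an engineer would, in place of code of your own. Each camera call takes 0.05 s, during which the arm holds its last target. There are 200 camera calls.

## Working session

There is one attempt and no reset: what is moved stays moved. The work goes in short steps, each a Python script; the robot and the scene stay as the last script left them, time stands still between calls to the robot, and variables do not carry over. Pictures are saved under pics/ and viewed, at most 10 in all, crops included, and the job is handed in when it is done.

```bash
mkdir -p pics; cat > h.py <<'E'
import numpy as np, cv2
from plant import env
from scipy.spatial.transform import Rotation as R
def ray(cam,px,m=None):
    m=m or env.camera_model(cam)
    u=cv2.undistortPoints(np.array(px,float).reshape(-1,1,2),np.array(m["K"]),np.array(m["dist"])).reshape(-1,2)
    d=np.c_[u,np.ones(len(u))]@np.array(m["rotation"]).T
    return np.array(m["origin"]),d
def onz(cam,px,z,m=None):
    o,d=ray(cam,px,m); return o+d*((z-o[2])/d[:,2])[:,None]
def proj(cam,P,m=None):
    m=m or env.camera_model(cam); Rm=np.array(m["rotation"])
    Pc=(np.array(P,float).reshape(-1,3)-m["origin"])@Rm
    return cv2.projectPoints(Pc,np.zeros(3),np.zeros(3),np.array(m["K"]),np.array(m["dist"]))[0].reshape(-1,2)
def save(name,img): cv2.imwrite("pics/"+name,img[:,:,::-1])
E
python3 - <<'E'
from h import *
for c in("scene","top"):
    save(c+"0.png",env.camera(c)); m=env.camera_model(c)
    print(c,np.round(m["origin"]),np.round(m["rotation"],2).tolist(),m["K"][0][0])
    for q in("flashlight","cabinet","flap","flap_push","spray_can","wire_brush","magnet_square","tip_dish","angle_offcut"):
        print(q,[(round(r["conf"],2),np.round(r["rect"]).tolist()) for r in env.look_for(q,c)])
print(env.sense()["clock"])
E
```

```text
scene [1073. -615. 1244.] [-2.36, -0.91, 0.32] 464.6391018401705
flashlight [(0.97, [128.0, 230.0, 23.0, 54.0]), (0.75, [222.0, 345.0, 40.0, 30.0]), (0.72, [201.0, 289.0, 28.0, 52.0]), (0.6, [268.0, 176.0, 16.0, 45.0]), (0.5, [217.0, 231.0, 44.0, 7.0])]
cabinet [(0.8, [306.0, 136.0, 136.0, 141.0])]
flap [(0.97, [311.0, 177.0, 78.0, 90.0])]
flap_push [(0.61, [310.0, 175.0, 79.0, 92.0])]
spray_can [(0.68, [147.0, 340.0, 40.0, 52.0]), (0.25, [307.0, 136.0, 137.0, 142.0])]
wire_brush [(0.81, [184.0, 250.0, 23.0, 52.0])]
magnet_square [(0.69, [279.0, 299.0, 47.0, 35.0]), (0.63, [312.0, 175.0, 76.0, 92.0])]
tip_dish [(0.66, [310.0, 130.0, 27.0, 20.0])]
angle_offcut [(0.59, [350.0, 133.0, 9.0, 9.0])]
top [ 344.  -17. 1594.] [-2.19, 2.13, -0.11] 514.4051531858008
flashlight [(0.85, [380.0, 278.0, 51.0, 47.0]), (0.66, [404.0, 133.0, 14.0, 38.0]), (0.62, [301.0, 232.0, 34.0, 33.0]), (0.61, [369.0, 182.0, 54.0, 31.0]), (0.59, [228.0, 228.0, 56.0, 42.0])]
cabinet [(0.88, [162.0, 73.0, 105.0, 129.0])]
flap []
flap_push [(0.58, [244.0, 88.0, 26.0, 110.0]), (0.21, [449.0, 165.0, 41.0, 28.0])]
spray_can [(0.96, [450.0, 166.0, 39.0, 27.0])]
wire_brush [(0.76, [353.0, 221.0, 52.0, 39.0])]
magnet_square [(0.87, [335.0, 121.0, 32.0, 45.0])]
tip_dish [(0.88, [138.0, 246.0, 33.0, 30.0])]
angle_offcut [(0.75, [111.0, 210.0, 43.0, 32.0])]
1.0
```

View pics/scene0.png

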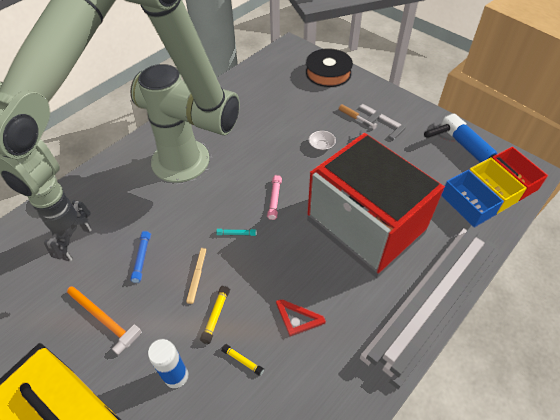

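View pics/top0.png

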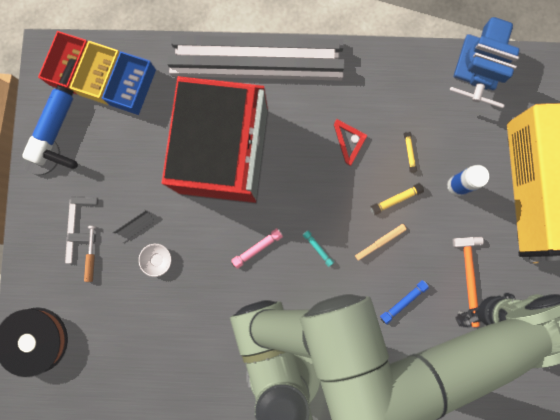

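The scene view shows the red cabinet with its grey flap at about (350,215). The big yellow flashlight is at (215,313), and the small yellow look-alike is at (243,360). In the top view the flashlight is at (397,198) and the flap side is at (258,140), facing -y.

```bash
sed -i 's/np.array(m\["rotation"\])/rm(m)/g' h.py; cat >> h.py <<'E'
def rm(m):
    r=np.array(m["rotation"],float); return r if r.shape==(3,3) else R.from_rotvec(r).as_matrix()
E
python3 - <<'E'
from h import *
from scipy.optimize import minimize
ms={}; 
for c in("scene","top"):
    img=env.camera(c)
    M=np.zeros((420,560),bool)
    for q in("cabinet","flap"):
        r=env.masks_of(q,c)
        r=[x for x in r if x["conf"]>.5]
        if r: M|=r[0]["pixels"]; print(c,q,r[0]["rect"],r[0]["conf"])
    ms[c]=cv2.resize(M.astype(np.uint8),None,fx=4,fy=4,interpolation=cv2.INTER_NEAREST)>0
    best={"top":(396,198),"scene":(215,315)}[c]
    for x in env.masks_of("flashlight",c):
        l,t,w,h=x["rect"]; 
        if abs(l+w/2-best[0])+abs(t+h/2-best[1])<10:
            ys,xs=np.nonzero(x["pixels"]); P=onz(c,np.c_[xs,ys],14)[:,:2]
            mr=cv2.minAreaRect(P.astype(np.float32)); w_,V=np.linalg.eigh(np.cov(P.T)); print("FL",c,P.mean(0),mr,np.arctan2(V[1,1],V[0,1]))
box=np.array([[x,y,z] for x in(-121,120) for y in(-150,150) for z in(0,238)],float)
def cost(p,only=None,show=0):
    s=0
    P=R.from_euler("z",p[2]).apply(box)+[p[0],p[1],0]
    for c in ms:
        if only and c!=only: continue
        h=cv2.convexHull(((proj(c,P)+.5)*4-.5).astype(np.float32)).round().astype(np.int32)
        I=np.zeros((1680,2240),np.uint8); cv2.fillConvexPoly(I,h,1); I=I>0
        s-= (I&ms[c]).sum()/(I|ms[c]).sum()
    return s
for o in(None,"top","scene"):
    b=None
    for yaw in(1.4,1.57,1.75):
        r=minimize(cost,[550,167,yaw],args=(o,),method="Nelder-Mead",options=dict(initial_simplex=[[550,167,yaw],[580,167,yaw],[550,200,yaw],[550,167,yaw+.15]],maxiter=120))
        if b is None or r.fun<b.fun:b=r
    print(o,b.x,b.fun)
s=env.sense();print(s["orientation"],s["clock"])
E
```

```text
scene cabinet [307.4, 135.6, 135.6, 144.9] 0.6
scene flap [310.5, 178.1, 80.3, 90.0] 0.79
FL scene [ 549.35393766 -336.09099237] ((547.7749633789062, -332.1180725097656), (32.57865905761719, 178.73646545410156), 26.256128311157227) 2.034551203610779
top cabinet [163.1, 74.6, 102.7, 127.6] 0.84
top flap [245.6, 90.6, 23.0, 106.8] 0.72
FL top [ 548.69143298 -327.28706639] ((549.8532104492188, -329.5445251464844), (33.251136779785156, 180.9811553955078), 26.973918914794922) 2.036372958743261
None [682.92433776 211.23015103   1.48046091] -1.9580499543517407
top [684.1030317  212.70022001   1.48408027] -0.9778213782070934
scene [682.35088795 210.77071976   1.4762084 ] -0.983141676900748
[-3.06177096e+00 -7.03659516e-01  1.65449275e-05] 1.4
```

```bash
cat >> h.py <<'E'
CP=np.array([683.,211.,0]); YAW=1.4805
CX=np.array([np.cos(YAW),np.sin(YAW),0]); CY=np.array([-np.sin(YAW),np.cos(YAW),0]); Z=np.array([0,0,1.])
def cab(x,y,z): return CP+CX*x+CY*y+Z*z
def ori(ydir,tilt=0,toward=CX):
    """tool y along ydir, z down tilted towards `toward`; picks the half turn nearest the present joint 6"""
    zz=-Z*np.cos(tilt)+np.array(toward)*np.sin(tilt); best=None
    out=[]
    for s in(1,-1):
        y=s*np.array(ydir,float); y/=np.linalg.norm(y); x=np.cross(y,zz)
        out.append(R.from_matrix(np.c_[x,y,zz]).as_rotvec())
    return out
def pick(p,oris):
    q0=np.array(env.sense()["qpos"]); c=[]
    for o in oris:
        q=env.solve_ik(p,o)
        if q is not None: c.append((np.abs(np.array(q)-q0).max(),o,q))
    c.sort(key=lambda t:t[0]); print("ik",[np.round(t[2],2).tolist() for t in c]); return c[0][1]
E
python3 - <<'E'
from h import *
env.clamp()
a=cab(-190,0,209)
o=pick(a,ori(CY,.5))
env.move_ptp(a,o)
print(env.sense()["clock"])
env.move_linear(cab(-140,0,209),200)
f0=np.array(env.sense()["wrist_force"]); c=None; x=-140
while x<-112:
    x+=1.5; env.move_linear(cab(x,0,209),40)
    s=env.sense(); f=(np.array(s["wrist_force"])-f0)@CX
    tx=(np.array(s["tool_pos"])-CP)@CX
    print(round(x,1),round(tx,1),round(f,1),round(s["clock"],2))
    if c is None and f<-1: c=tx
    if c is not None and (tx-c>7.5 or f<-25): break
env.move_linear(cab(-230,0,215),200)
save("s1.png",env.camera("scene")); print(env.sense()["clock"])
E
```

```text
ik [[-0.3, 0.6, 0.09, 1.17, 0.49, 1.34], [-0.3, 0.6, 0.09, 1.17, 0.49, -1.81]]
4.525
-138.5 -139.4 0.6 5.17
-137.0 -137.2 -0.2 5.42
-135.5 -135.4 0.8 5.67
-134.0 -133.9 -0.2 5.92
-132.5 -132.4 -0.3 6.17
-131.0 -130.9 0.2 6.42
-129.5 -129.8 -1.0 6.67
-128.0 -129.1 -4.2 6.92
-126.5 -128.2 -6.8 7.17
-125.0 -127.0 -7.1 7.42
-123.5 -125.6 -8.3 7.67
-122.0 -124.2 -8.0 7.92
-120.5 -122.7 -8.2 8.18
-119.0 -121.2 -7.8 8.43
9.1833
```

View pics/s1.png

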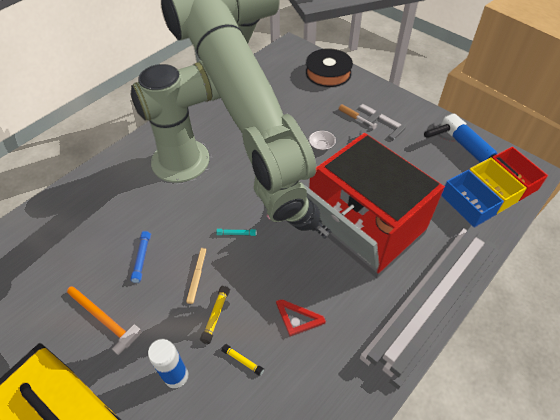

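The flap has popped ajar: its top edge runs from about (305,185) to (378,240), and the gap behind it is open. Next I insert the fingers beside mid-width and swing it down.

```bash
python3 - <<'E'
from h import *
env.move_linear(cab(-215,30,300),300)
a=cab(-133,90,290); o=pick(a,ori(CY))
env.move_ptp(a,o)
f0=np.array(env.sense()["wrist_force"])
env.move_linear(cab(-133,90,218),180)
print("in",np.array(env.sense()["wrist_force"])-f0,env.sense()["clock"])
for t in(.3,.45,.65,.85,1.05,1.25,1.42,1.53,1.575):
    r=172
    p=cab(-114-r*np.sin(t)+7*np.cos(t)+11,90,50+r*np.cos(t)+7*np.sin(t))
    env.move_linear(p,130)
    s=env.sense(); f=np.array(s["wrist_force"])-f0
    print(t,np.round([f@CX,f@CY,f[2]],1),np.round(np.array(s["tool_pos"])-p,1),round(s["clock"],2))
    if np.linalg.norm(f)>35: break
p=np.array(s["tool_pos"]); z=p[2]
while f[2]<12 and z>p[2]-14:
    z-=2; env.move_linear([p[0],p[1],z],60); s=env.sense(); f=np.array(s["wrist_force"])-f0; print("z",z,s["tool_pos"][2],np.round(f,1))
env.move_linear([p[0],p[1],180],250); print(env.sense()["clock"])
save("s2.png",env.camera("scene"))
E
```

```text
ik [[0.02, 0.37, 0.02, 1.22, 0.0, 1.68], [0.02, 0.37, 0.02, 1.22, 0.0, -1.46]]
in [-0.44104614  1.28323368  0.275376  ] 10.725
0.3 [ 0.6 -0.2  0.2] [ 0.9 -0.8  1.2] 10.98
0.45 [ 1.1  0.6 -0.3] [-0.1 -0.2  0.1] 11.33
0.65 [-0.1  0.5 -1.4] [-0.3 -0.1 -0.2] 11.75
0.85 [ 1.3 -0.4 -0.2] [-0.3  0.  -0.2] 12.17
1.05 [ 1.5 -0.4 -0.5] [-0.2  0.2  0. ] 12.58
1.25 [ 0.5 -0.  -0.1] [-0.1  0.3  0.2] 13.0
1.42 [ 1.3 -0.5 -0.6] [-0.1  0.3  0.3] 13.38
1.53 [ 1.4 -0.3 -0.2] [-0.2  0.3  0.2] 13.67
1.575 [ 1.2 -1.4  1.3] [ 0.9 -0.1  0.8] 13.92
z 55.04967314760818 56.85215666687135 [-4.   1.3 13. ]
14.8167
```

View pics/s2.png

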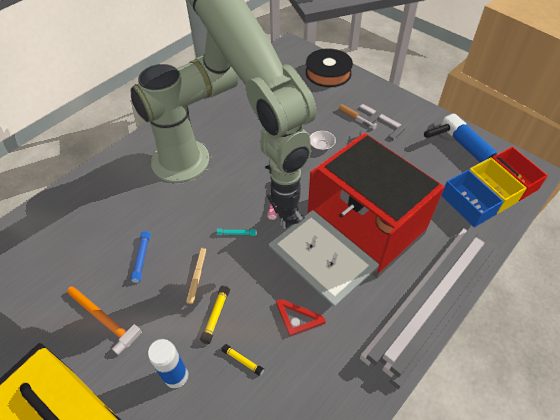

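The flap is level, and the two clips show at about (311,242) and (333,260). Now the flashlight.

```bash
cat > fl.py <<'E'
from h import *
def find(z,near,cam="wrist"):
    m=env.camera_model(cam); img=env.camera(cam); best=None
    for x in env.masks_of("flashlight",cam):
        ys,xs=np.nonzero(x["pixels"])
        if len(xs)<50: continue
        P=onz(cam,np.c_[xs,ys],z,m)[:,:2]; mr=cv2.minAreaRect(P.astype(np.float32))
        w,V=np.linalg.eigh(np.cov(P.T)); v=V[:,1]
        d=np.linalg.norm(np.array(mr[0])-near[:2])
        if d<60 and (best is None or d<best[0]): best=(d,np.array(mr[0]),np.arctan2(v[1],v[0]),sorted(mr[1]),x["conf"])
    return best,img
E
python3 - <<'E'
from fl import *
c=np.array([549,-331.]); th=2.036; ax=np.array([-np.sin(th),np.cos(th),0])
p=np.r_[c,200]
env.move_linear(cab(-290,90,200),350)
o=pick(p,ori(ax)); env.move_ptp(p,o); env.open()
b,img=find(14,c); save("w1.png",img); print(b,env.sense()["clock"],env.sense()["width"])
E
```

```text
ik [[-0.66, 0.52, 0.02, 1.07, 0.0, 0.45], [-0.66, 0.52, 0.02, 1.07, -0.0, -2.69]]
(np.float64(2.7872901871553766), array([ 546.92181396, -332.85745239]), np.float64(2.046915758201882), [31.83607292175293, 178.10760498046875], 0.84) 17.025 85.26446337577397
```

View pics/w1.png

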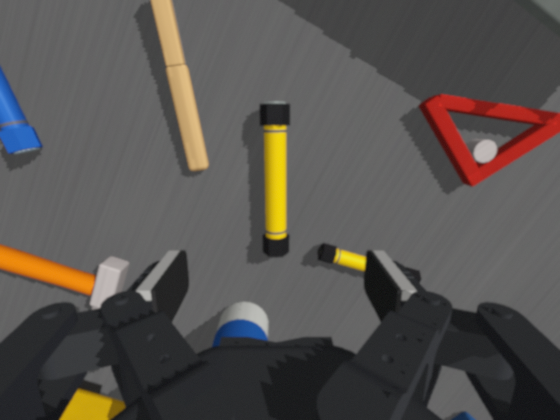

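The wrist view shows the large flashlight centred at (275,180) with free sides; the small look-alike starts at (325,252), clear of the finger path. Grasp now.

```bash
python3 - <<'E'
from fl import *
th=2.042; ax=np.array([-np.sin(th),np.cos(th),0]); c=[547.6,-332.4]
s=env.sense(); o=s["orientation"]
env.move_ptp([*c,60],pick([*c,60],ori(ax)))
env.move_linear([*c,4],120); env.clamp()
s=env.sense(); print(s["width"],s["gripper_force"],s["tool_pos"],s["clock"])
env.move_linear([*c,160],250)
h=cab(-290,0,190); oo=pick(h,ori(CX)); env.move_ptp(h,oo)
s=env.sense(); print(s["width"],s["clock"])
m=env.camera_model("wrist"); img=env.camera("wrist").copy()
for y in(-49,-35,35,49):
    for x in(-17.5,17.5):
        u=proj("wrist",cab(-214+x,y,97),m)[0]; cv2.circle(img,tuple(int(v) for v in u.round()),2,(255,0,255),-1)
for y in(-139,139):
    u=proj("wrist",cab(-300,y,57),m)[0]; cv2.circle(img,tuple(int(v) for v in u.round()),3,(0,255,0),-1)
save("w2.png",img)
E
```

```text
ik [[-0.66, 0.64, -0.15, 0.78, 0.0, 0.44], [-0.66, 0.64, -0.15, 0.78, 0.0, -2.7]]
21.805013181228837 58.94134819507599 [ 548.08974695 -332.58402389    4.66187562] 18.8583
ik [[-0.23, 0.56, 0.07, 1.08, 0.0, -0.14], [-0.23, 0.56, 0.07, 1.08, 0.0, 3.0]]
21.95165953849108 20.7083
```

View pics/w2.png

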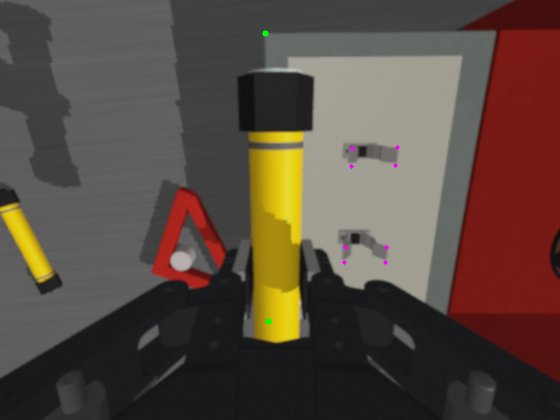

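The flashlight is held, at column 275. The clips at (370,152) and (362,243) sit close to my predicted magenta marks; zooming in.

```bash
python3 - <<'E'
from h import *
img=env.camera("wrist"); save("w3.png",cv2.resize(img[120:290,310:470],None,fx=3.5,fy=3.5,interpolation=cv2.INTER_CUBIC))
m=env.camera_model("wrist")
print(np.round((np.array(m["origin"])-CP)@np.c_[CX,CY,Z],0))
for q in("clips","flap"):
    for r in env.look_for(q,"wrist"): print(q,r)
for y in(-42,42):
  for x,z in((-12,57),(12,57),(-17.5,97),(17.5,97)): print(y,x,z,np.round((proj("wrist",cab(-214+x,y,z),m)[0]-[310,120])*3.5))
print("corner",[np.round(proj("wrist",cab(-121,s*139,57),m)[0]).tolist()+np.round(proj("wrist",cab(-300,s*139,57),m)[0]).tolist() for s in(1,-1)])
E
```

```text
[-291.   69.  331.]
clips {'rect': [266.6, 31.8, 226.8, 279.2], 'conf': 0.71}
flap {'rect': [262.6, 30.5, 233.4, 287.2], 'conf': 0.93}
-42 -12 57 [112. 408.]
-42 12 57 [196. 408.]
-42 -17.5 97 [124. 469.]
-42 17.5 97 [267. 469.]
42 -12 57 [130. 109.]
42 12 57 [222. 109.]
42 -17.5 97 [147. 127.]
42 17.5 97 [303. 126.]
corner [[483.0, 31.0, 265.0, 33.0], [435.0, 320.0, 268.0, 320.0]]
```

View pics/w3.png

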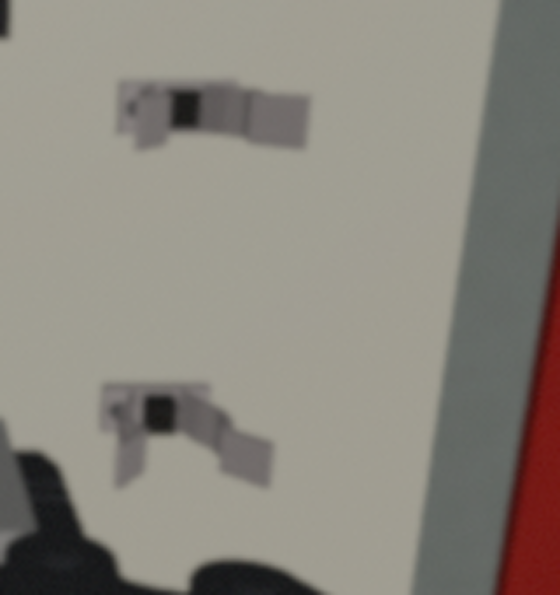

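Predicted and seen clip lips agree within about 1 mm. Press it in.

```bash
python3 - <<'E'
from h import *
s=env.sense(); t=np.array(s["tool_pos"])
print("far end pred",proj("wrist",t+[0,0,9.4]+85*CY)[0])
o=s["orientation"]; P=lambda z: cab(-214.7,0,0)+[0,0,z]
env.move_linear(P(140),200,rot=o); env.wait(.2)
f0=np.array(env.sense()["wrist_force"])
env.move_linear(P(100),120); z=100
while z>66:
    z-=2.5; env.move_linear(P(z),60); s=env.sense(); f=np.array(s["wrist_force"])-f0
    print(z,np.round(s["tool_pos"][2],1),np.round([f@CX,f@CY,f[2]],1),np.round(s["moment"],2),round(s["width"],1),round(s["clock"],1))
    if f[2]>60: break
save("s3.png",env.camera("scene")[150:350,180:480].repeat(2,0).repeat(2,1))
E
```

```text
far end pred [274.76313051  80.04080177]
97.5 98.2 [ 0.1 -0.2  1. ] [ 0.03  0.01 -0.02] 21.7 22.4
95.0 95.0 [-0.7  0.1 -0.8] [ 0.01 -0.01 -0.02] 21.9 22.7
92.5 92.2 [0.2 0.2 0.6] [ 0.03  0.03 -0.01] 22.3 22.9
90.0 89.7 [-0.6 -0.9 -0.4] [ 0.01 -0.07 -0.02] 21.8 23.2
87.5 87.3 [-0.   1.   1.4] [ 0.03  0.01 -0.04] 21.9 23.4
85.0 85.3 [-0.5 -0.8  1.7] [ 0.01 -0.18  0.04] 21.7 23.7
82.5 83.6 [ 0.2 -1.4  6.6] [ 0.04 -0.05  0.06] 22.0 23.9
80.0 81.2 [-1.1 -1.2  8.6] [ 0.01 -0.21  0.07] 21.6 24.2
77.5 78.6 [-0.4 -1.4  7.3] [ 0.03 -0.36  0.04] 21.7 24.4
75.0 75.1 [ 0.1 -2.8  3.3] [-0.02 -0.58  0.02] 21.7 24.7
72.5 71.4 [-0.5 -2.2 -1.8] [-0.01 -0.42  0.04] 22.1 24.9
70.0 69.4 [-1.6 -0.7  0.3] [-0.01 -0.14  0.1 ] 21.6 25.2
67.5 69.2 [-0.2  4.9 13.6] [0.02 1.05 0.15] 21.8 25.4
65.0 68.9 [-1.7  9.7 26. ] [0.1  2.14 0.11] 21.5 25.7
```

View pics/s3.png

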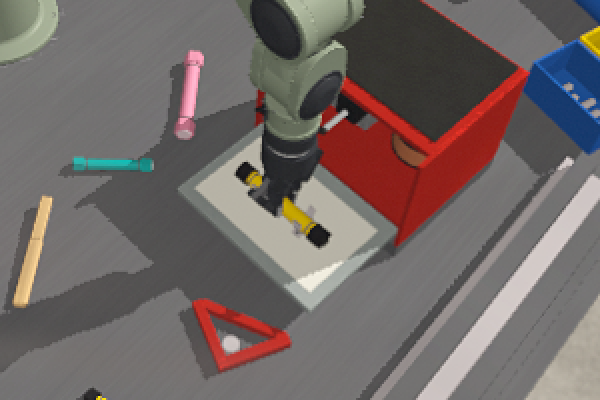

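The flashlight bottomed out at the expected height. Releasing and checking closely.

```bash
python3 - <<'E'
from h import *
s=env.sense(); t=np.array(s["tool_pos"])
env.move_linear([t[0],t[1],69.5],60); env.open(); env.wait(.2)
env.move_linear([t[0],t[1],200],250)
m=env.camera_model("wrist"); img=env.camera("wrist").copy()
for y,z,col in((85,79,(255,0,255)),(-85,79,(255,0,255)),(0,79,(0,255,0))):
    u=proj("wrist",cab(-214.7,y,z),m)[0]; cv2.circle(img,tuple(int(v) for v in u.round()),2,col,-1)
top=env.masks_of("flashlight","wrist")
for x in top[:2]:
    ys,xs=np.nonzero(x["pixels"]); P=onz("wrist",np.c_[xs,ys],79,m); q=(P-CP)@np.c_[CX,CY,Z]; mr=cv2.minAreaRect(q[:,:2].astype(np.float32)); print(x["conf"],mr)
save("w4.png",cv2.resize(img[0:300,130:430],None,fx=2,fy=2)); print(env.sense()["clock"])
E
```

```text
0.88 ((-214.260009765625, -0.6894607543945312), (33.87622833251953, 181.1109161376953), 0.528964638710022)
0.61 ((-106.47396850585938, -50.41368103027344), (374.69512939453125, 417.5124206542969), 0.19826054573059082)
27.6
```

View pics/w4.png

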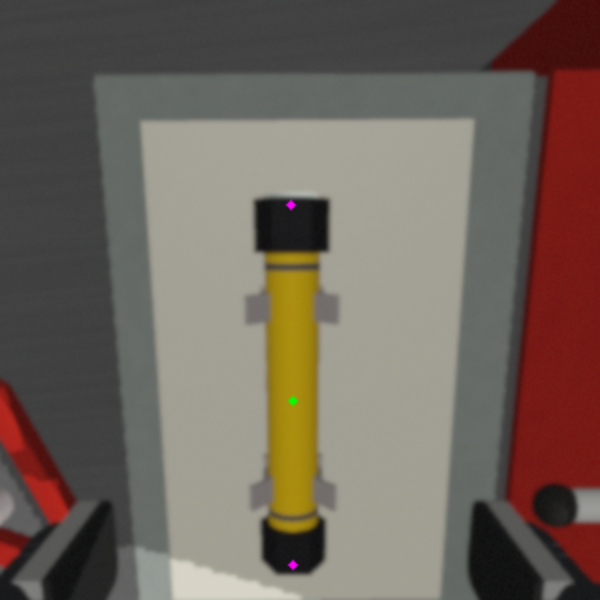

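Both clips grip the barrel, at rows about 307 and 492, and the ends match the predicted seat. As a height check and to be sure of the snap, I tap each side with closed fingers.

```bash
python3 - <<'E'
from h import *
env.clamp(); env.move_linear(cab(-214.5,22,130),200)
for y in(22,-22):
    env.move_linear(cab(-214.5,y,110),150); env.wait(.2); f0=np.array(env.sense()["wrist_force"]); env.move_linear(cab(-214.5,y,94),80); z=94; L=[]
    while z>76:
        z-=1.5; env.move_linear(cab(-214.5,y,z),50); s=env.sense(); f=(np.array(s["wrist_force"])-f0)[2]; L.append((round(s["tool_pos"][2],1),round(f,1)))
        if f>20: break
    print(y,L); env.move_linear(cab(-214.5,y,115),150)
env.move_linear(cab(-240,0,260),250)
for q in("flashlight",):
    env.camera("wrist"); m=env.camera_model("wrist")
    x=env.masks_of(q,"wrist")[0]; ys,xs=np.nonzero(x["pixels"]); p=(onz("wrist",np.c_[xs,ys],79,m)-CP)@np.c_[CX,CY,Z]; print(x["conf"],cv2.minAreaRect(p[:,:2].astype(np.float32)))
save("s4.png",env.camera("scene")); print(env.sense()["clock"])
E
```

```text
22 [(np.float64(92.6), np.float64(0.4)), (np.float64(91.0), np.float64(-0.1)), (np.float64(90.6), np.float64(6.4)), (np.float64(90.4), np.float64(13.7)), (np.float64(90.2), np.float64(20.9))]
-22 [(np.float64(92.6), np.float64(-0.2)), (np.float64(91.0), np.float64(-0.8)), (np.float64(90.6), np.float64(4.8)), (np.float64(90.5), np.float64(11.0)), (np.float64(90.2), np.float64(18.8)), (np.float64(90.1), np.float64(24.5))]
0.82 ((-214.78631591796875, 2.2693710327148438), (31.450719833374023, 177.25228881835938), 0.27140381932258606)
35.0417
```

View pics/s4.png

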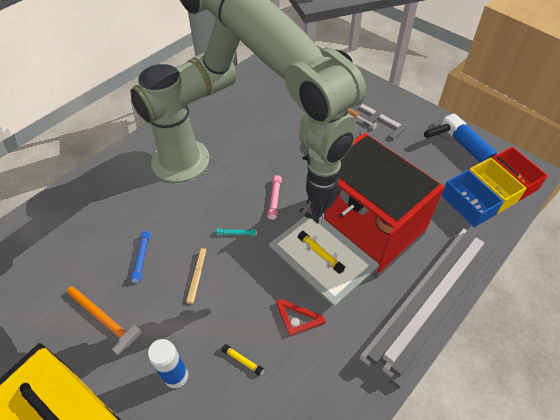

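Both sides are solid at 91 mm, which is exactly the seated height. The scene view shows the flashlight in its clips at (322,250), the flap down, the other things in place and the arm clear.

```bash
python3 -c "
from h import *
print(env.finish_job())"
```

```text
the job is handed in; nothing more can be done
None
```

The yellow flashlight is snapped into both clips on the lowered flap, nothing else on the bench looks disturbed, and I handed the job in at about 35 s.

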